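# Check a turned pin with the bench caliper and count it

## Task

Check the diameter of the tall stepped steel pin: stand it upright on the steel rest between the caliper's jaws and slide the moving jaw shut until it firmly but gently nips the pin's thick foot against the fixed jaw, holding it a moment for the reading. Then slide the jaw back well clear, leaving it open with the pin still standing on the rest, and stand the pin upright in the free part of the shallow tray beside the flanged part already checked. Finally press the tally counter's plunger fully down to its stop and let it spring back, leaving the other parts where they are.

Things in the scene. Friction and masses are not known exactly. Their poses are not given: they have to be found in the camera images.
- pin: the part to check: tall bright steel stepped pin standing on its thick foot, 62 mm high; foot 24 mm diameter and 11 mm high, slimmer above it (about 20 mm across at 25 mm up, about 14 mm at the top). Origin: centre of its underside, z up along its axis. Weighs 60 to 130 g; grip it above the foot, 20 to 50 mm up
- stand: grey steel plate, 92 x 252 x 10 mm, fixed, holding the caliper flat. Origin on the bench; y runs along the beam towards the fixed jaw. Beam: x 5 to 21 mm, top 25 mm above the bench. Jaws: x 0 to -33 mm, 21.5 to 25 mm above the bench; fixed jaw's measuring face at y = 101 mm. Clamps on the beam: 32 mm high at y = 103 to 117, 42 mm high at y = -101 to -119
- caliper: steel 150 mm vernier caliper clamped in the stand (beam, fixed jaw and sliding jaw together); same axes as stand, origin 18 mm above the stand's
- caliper_jaw (a joint): sliding jaw of the caliper: 0 = jaws closed, grows to 0.12 m as it slides towards the stand's -y. The gap between the jaws at 18 mm out from the beam is about this value + 2 mm; it reads about 0.022 when shut on the pin's foot. Slides with about 1 N of friction
- slider_grip (a point): where to pinch the sliding jaw's flat body (slider) from above: 25 mm wide across the beam (the stand's x), 68 mm long, sides 20 to 28 mm above the bench. The point is at mid-width, 24 mm above the bench, 53 mm behind the moving jaw's measuring face; the jaw itself begins 30 mm ahead of the point
- rest (a point): a good spot for the pin's foot on the bright steel rest plate (40 x 54 mm, top 16 mm above the bench) under the jaws: at the stand's x = -18, y = 83 mm, which leaves the pin 6 mm from the fixed jaw. The plate covers the stand's x -42 to -2, y 48 to 102 mm
- tray: shallow grey metal tray with a black rubber floor, fixed, 150 x 110 mm (its x, y), walls 3 mm thick and 16 mm high, floor 5 mm above the bench. Origin: centre of its underside
- tray_free (a point): middle of the free half of the tray's floor, 5 mm above the bench, 35 mm from the tray's centre
- flanged_part: dark flanged turned part, 48 mm diameter, 24 mm high, already checked, standing in the other half of the tray; stays there. Origin: centre of its underside
- brass_part: stepped brass part, 32 mm diameter, 34 mm high, waiting for another check; stays there. Origin: centre of its underside
- bush: plain steel bush with a bore, 38 mm diameter, 22 mm high, waiting for another check; stays there. Origin: centre of its underside
- counter: desk tally counter: steel drum body lying on a 60 x 64 mm foot, fixed, 53 mm high without its plunger. Origin: centre of its underside
- plunger_head (a point): top of the counter's plunger, a flat round steel button of 22 mm diameter on a stem, 68 mm above the bench when up; pressed straight down
- counter_plunger (a joint): travel of the plunger: 0 = up, 0.007 m = down on its stop; a spring returns it, about 5 N to the stop
Not all that is in view belongs to the job. What is shaped like the pin but black or green is not meant.

How it is judged (in metres and radians):
On the way, in this order (a step that is already met when the one before it is completed fails the run):
1. the pin stands upright, released, on the rest between the open jaws (x of pin in the frame of stand between -0.033 and -0.007 m and y of pin in the frame of stand between 0.055 and 0.096 m and z of pin in the frame of stand between 0.013 and 0.02 m and angle between pin's own z axis and vertical below 0.1 rad and contact force between the fingers and pin below 0.1 N and value of joint caliper_jaw above 0.026 m), for 0.2 s.
2. the sliding jaw is shut on the pin: the jaws together press on it with more than 3 N, it still stands on the rest and the fingers do not touch it (x of pin in the frame of stand between -0.033 and -0.007 m and y of pin in the frame of stand between 0.055 and 0.096 m and z of pin in the frame of stand between 0.013 and 0.02 m and angle between pin's own z axis and vertical below 0.1 rad and contact force between the fingers and pin below 0.1 N and value of joint caliper_jaw between 0.018 and 0.0255 m and contact force between pin and caliper above 3 N), for 0.3 s.
3. the jaw is slid back clear while the pin still stands on the rest (x of pin in the frame of stand between -0.033 and -0.007 m and y of pin in the frame of stand between 0.055 and 0.096 m and z of pin in the frame of stand between 0.013 and 0.02 m and angle between pin's own z axis and vertical below 0.1 rad and contact force between the fingers and pin below 0.1 N and value of joint caliper_jaw above 0.028 m), for 0.1 s.
4. the pin stands upright and released in the tray (x of pin in the frame of tray between -0.062 and 0.062 m and y of pin in the frame of tray between -0.042 and 0.042 m and z of pin in the frame of tray between 0.002 and 0.009 m and angle between pin's own z axis and vertical below 0.1 rad and linear speed of pin below 0.02 m/s and contact force between the fingers and pin below 0.1 N), for 0.2 s.
5. the counter's plunger is pressed down to its stop (value of joint counter_plunger above 0.006 m and x of pin in the frame of tray between -0.062 and 0.062 m and y of pin in the frame of tray between -0.042 and 0.042 m and z of pin in the frame of tray between 0.002 and 0.009 m and angle between pin's own z axis and vertical below 0.1 rad and linear speed of pin below 0.02 m/s), for 0.05 s.
At the end, for the whole second after the job is handed in: The pin stands upright (within about 6 degrees) on the tray's floor, at rest and released; the caliper's jaw stands open, clear of the rest; the counter's plunger is up again; the flanged part is in the tray and the other parts are where they were (within 30 mm) (x of pin in the frame of tray between -0.062 and 0.062 m and y of pin in the frame of tray between -0.042 and 0.042 m and z of pin in the frame of tray between 0.002 and 0.009 m and angle between pin's own z axis and vertical below 0.1 rad and linear speed of pin below 0.02 m/s and value of joint counter_plunger below 0.002 m and value of joint caliper_jaw above 0.026 m and z of flanged_part in the frame of tray between 0.002 and 0.009 m); the robot touches nothing.
It fails at once if the pin is squeezed hard in the caliper (jaws together press on it with more than 60 N) (contact force between pin and caliper above 60 N).
It fails at once if the pin is knocked over (angle between pin's own z axis and vertical above 0.8 rad).
It fails at once if one of the other parts is moved by more than 30 mm (distance of any of flanged_part, brass_part, bush from where it was at the start of the episode above 0.03 m).
It also fails if it takes over 64 s, if anything falls off the work surface, if the arm or the gripper's body presses on something with over 40 N, if the wrist force passes 120 N, or if a joint passes its speed limit or range.

## Robot

A 6-joint arm with a two-finger parallel gripper is mounted at the origin on a cart in front of the work surface, level with it; the furniture and walls round the work are solid. World frame = base frame: x ahead of the robot, y to its left, z up, the work surface at z = 0. Lengths are in mm, angles in rad, forces in N, time in s.
With the tool pointing down it reaches from about 350 to 975 mm from the base axis. Payload 7.1 kg.
Tool frame: the origin (TCP) lies on the front face of the gripper's body, between the roots of the fingers; the fingertips stand 80 mm ahead of it and the grasp point (between the pads) lies 61 mm ahead of it (env.tips_ahead is the distance from the TCP to the fingertips, in mm); z points along the fingers, y is the line along which they close (so a half turn about z gives the same grasp; the last joint's range is limited). The gripper opens to 88 mm and grips with 3 to 60 N. Pads are 20 mm wide; open, the fingers measure 115 mm over their backs; the gripper's body (75 mm by 178 mm) begins 61 mm behind the grasp point.
Start: joints at [1.185, 0.423, 1.63, -0, 1.089, -0.019], TCP at [224.112, 583.42, 302.675] pointing down, gripper open.
Joint ranges: [-3, 3], [-0.9, 2.11], [0.09, 2.58], [-1.31, 4.45], [0.11, 2.69], [-2.54, 2.54]. Speed limits (rad/s): [2.39, 2.39, 3.01, 3.14, 3.14, 3.14].

## Interface

Orientations are given as a unit quaternion [x, y, z, w].
In Python, from station import env, set_gripper, viewer, workorder gives the robot as it stands. Calls block until the motion is done:
- env.reach(position, orientation): joint-space move of the TCP to a pose.
- env.move_l(position, rot=None, rate=150, f_stop=None): straight line of the TCP; rot=None keeps the orientation; rate is the mean speed in mm/s. With f_stop (N) it stops when the force on the tool has changed by that much, and returns True; else False.
- env.move_joints(angles): joint-space move.
- set_gripper(opening): finger opening in mm; the grip force is fixed at half the most; returns when the fingers have stopped.
- env.hold(seconds).
- env.ik(position, orientation): joint angles nearest the present ones, or None.
- env.read_state(): the state.
- viewer.camera(name): name is "scene" or "side" or "wrist"; returns the picture (420x560x3 uint8, blue, green, red); there is no depth.
- viewer.camera_params(name): a dict with "fx", "fy", "cx", "cy" (pixels), "pose" (4x4, takes a point from camera to world coordinates); the wrist camera has in their place "tool_from_camera" (4x4, takes a point from camera to tool coordinates, whose origin is the TCP and whose axes are the flange's). Camera axes: x right, y up, looking along -z (the intrinsics and any distortion apply to the point x, -y, -z); pixel columns grow to the right and rows downward; lengths in mm; the calibration is good to about 2 mm. A picture is of the moment at which its call begins: read the wrist's pose just before it. camera_params takes no time and is no camera call.
A pose or a line that the arm cannot do raises env.IKError and nothing moves.
- workorder.sign_off(): hands the job in; it is judged then, once.
The state is a dict: "time_s": time; "qpos": joint angles; "dq": joint speeds; "tau": joint torques, N m; "tool_pos": TCP position; "orientation": TCP orientation; "force": force on the tool from outside, world axes, zero at the start; "wrist_torque": the same for the moment, N m; "width": finger opening in mm; "grip_force": force on a finger pad.
Only numpy, scipy, OpenCV 4.12 (cv2) and the standard library are available. Lean on these libraries where they do the work, as an engineer would, in place of code of your own. Each camera call takes 0.05 s, during which the arm holds its last target. There are 200 camera calls.

## Working session

There is one attempt and no reset: what is moved stays moved. The work goes in short steps, each a Python script; the robot and the scene stay as the last script left them, time stands still between calls to the robot, and variables do not carry over. Pictures are saved under pics/ and viewed, at most 10 in all, crops included, and the job is handed in when it is done.

```bash
ls; mkdir -p pics; python3 - <<'E'
from station import env,viewer
import cv2,numpy as np
for n in("scene","side"):
    cv2.imwrite(f"pics/{n}0.png",cv2.resize(viewer.camera(n),(800,600),interpolation=cv2.INTER_CUBIC))
    p=viewer.camera_params(n);print(n,{k:(np.round(v,3).tolist() if hasattr(v,'__len__') and not isinstance(v,str) else v) for k,v in p.items()})
print(viewer.camera_params("wrist"));s=env.read_state();print(s["time_s"],s["orientation"],s["tool_pos"],s["width"])
E
```

```text
pics
scene {'fx': 490.66429111584023, 'fy': 490.66429111584023, 'cx': 276.9976070901456, 'cy': 205.5120214225236, 'pose': [[0.907, 0.31, -0.285, 139.773], [-0.421, 0.696, -0.582, -730.718], [0.018, 0.648, 0.762, 1103.656], [0.0, 0.0, 0.0, 1.0]]}
side {'fx': 429.27453053504524, 'fy': 429.27453053504524, 'cx': 278.6719652292737, 'cy': 208.01971176428768, 'pose': [[-1.0, -0.002, -0.014, 518.987], [-0.009, -0.606, 0.796, 861.921], [-0.01, 0.796, 0.606, 689.029], [0.0, 0.0, 0.0, 1.0]]}
{'fx': 296.1368528173755, 'fy': 296.1368528173755, 'cx': 276.02642009782124, 'cy': 205.79351306107833, 'tool_from_camera': array([[-6.96260572e-04,  9.65879533e-01,  2.58990817e-01,
         7.10312918e+01],
       [ 9.99999583e-01,  5.19327263e-04,  7.51581504e-04,
        -4.64741714e-01],
       [ 5.91436200e-04,  2.58991232e-01, -9.65879491e-01,
        -8.19874122e+01],
       [ 0.00000000e+00,  0.00000000e+00,  0.00000000e+00,
         1.00000000e+00]])}
0.1 [ 1.82380765e-01  9.83227722e-01 -6.94373907e-04 -1.42204401e-04] [223.97864258 583.06167361 301.96105415] 87.98481357671284
```

View pics/scene0.png

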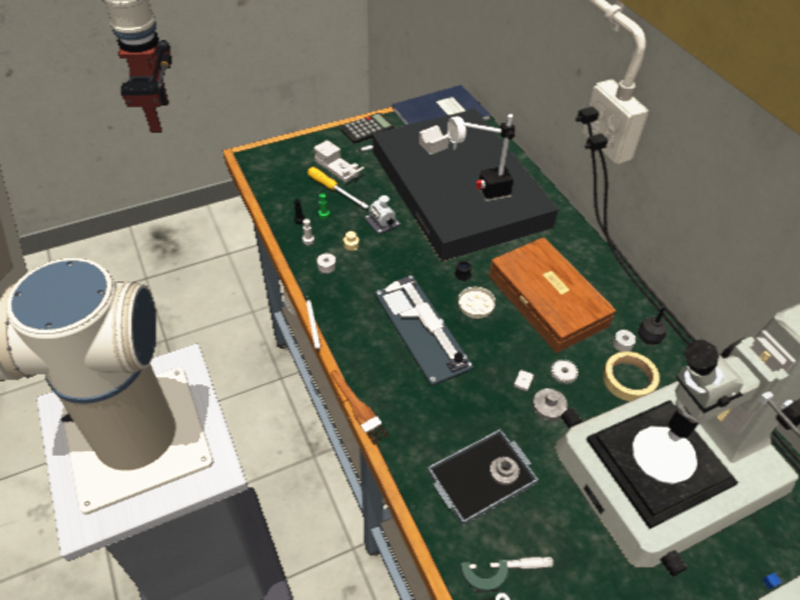

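View pics/side0.png

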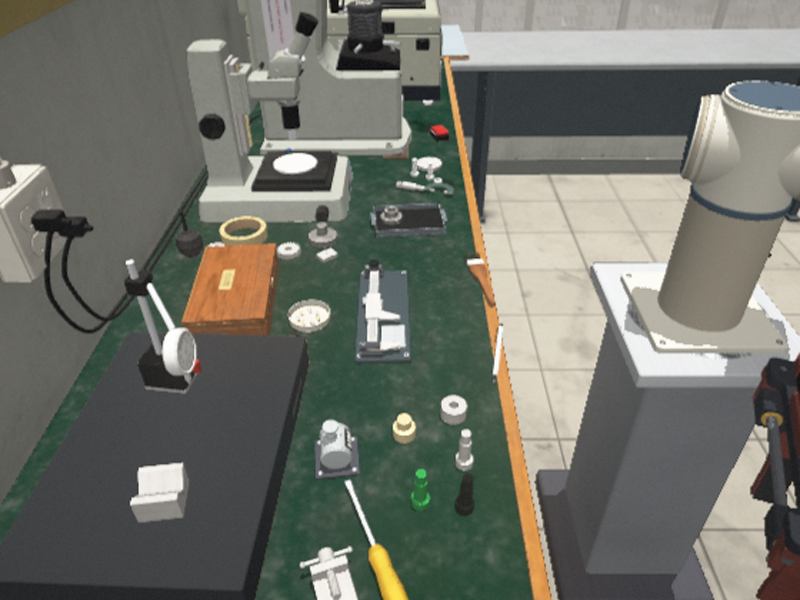

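The scene image shows the pin family: black (299,212), green (323,205) and bright steel (308,232). The same three in the side image are at (466,495), (421,490) and (465,450). The steel one fits the description. The stand is at (423,328), the tray at (483,475), the counter at (381,213), the brass part at (351,240) and the bush at (326,262). I'll triangulate roughly, then look with the wrist camera.

```bash
cat > h.py <<'E'
from station import env,set_gripper,viewer,workorder
import cv2,numpy as np
from scipy.spatial.transform import Rotation as R
def wristpose():
    s=env.read_state();T=np.eye(4);T[:3,:3]=R.from_quat(s["orientation"]).as_matrix();T[:3,3]=s["tool_pos"]
    return T@np.array(viewer.camera_params("wrist")["tool_from_camera"])
def ray(name,uv,P=None):
    p=viewer.camera_params(name);P=np.array(p["pose"]) if P is None else P
    d=np.array([(uv[0]-p["cx"])/p["fx"],-(uv[1]-p["cy"])/p["fy"],-1])
    d=P[:3,:3]@d;return P[:3,3],d/np.linalg.norm(d)
def tri(rays):
    A=np.zeros((3,3));b=np.zeros(3)
    for o,d in rays: M=np.eye(3)-np.outer(d,d);A+=M;b+=M@o
    x=np.linalg.solve(A,b);return x,[np.linalg.norm(np.cross(x-o,d)) for o,d in rays]
def onz(r,z): o,d=r;return o+d*(z-o[2])/d[2]
def proj(name,X,P=None):
    p=viewer.camera_params(name);P=np.array(p["pose"]) if P is None else P
    c=np.linalg.inv(P)@np.r_[X,1];return np.array([p["cx"]+p["fx"]*c[0]/-c[2],p["cy"]-p["fy"]*c[1]/-c[2]])
def down(a): # tool y (closing line) along world angle a
    y=np.array([np.cos(a),np.sin(a),0]);z=np.array([0,0,-1.]);return R.from_matrix(np.c_[np.cross(y,z),y,z]).as_quat()
E
cat > a.py <<'E'
from h import *
k=.7
for n,a,b in [("pin top",(307,222),(466,433)),("pin foot",(308,242),(465,466)),("green top",(323,196),(421,472)),("counter head",(380,203),(333,424)),("tray",(483,475),(408,219)),("brass",(351,236),(404,420)),("bush",(326,260),(454,403)),
 ("stand c1",(378,292),(411,357)),("stand c2",(431,382),(359,268)),("stand c3",(470,371),(383,269) )]:
    x,e=tri([ray("scene",np.array(a)*k),ray("side",np.array(b)*k)]);print(n,x.round(),np.round(e,1))
s=viewer.camera("scene");d=viewer.camera("side")
def crop(i,x,y,w,h): return cv2.resize(i[y:y+h,x:x+w],(400,300),interpolation=cv2.INTER_CUBIC)
cv2.imwrite("pics/m1.png",np.vstack([np.hstack([crop(s,190,120,100,75),crop(s,255,190,100,75)]),np.hstack([crop(d,280,285,100,75),crop(d,215,285,80,60)])]))
E
python3 a.py
```

```text
pin top [442. 328.  58.] [0.9 0.9]
pin foot [440. 332.  -6.] [1.1 1.1]
green top [502. 390.  59.] [1. 1.]
counter head [613. 317.  61.] [4.1 4.1]
tray [ 515. -318.    8.] [0.3 0.3]
brass [523. 279.  28.] [0.3 0.3]
bush [450. 241.  21.] [0.2 0.2]
stand c1 [515. 126.   7.] [3.6 3.6]
stand c2 [ 568. -111.    4.] [44.7 44.7]
stand c3 [ 579. -126.   13.] [15.4 15.4]
```

View pics/m1.png

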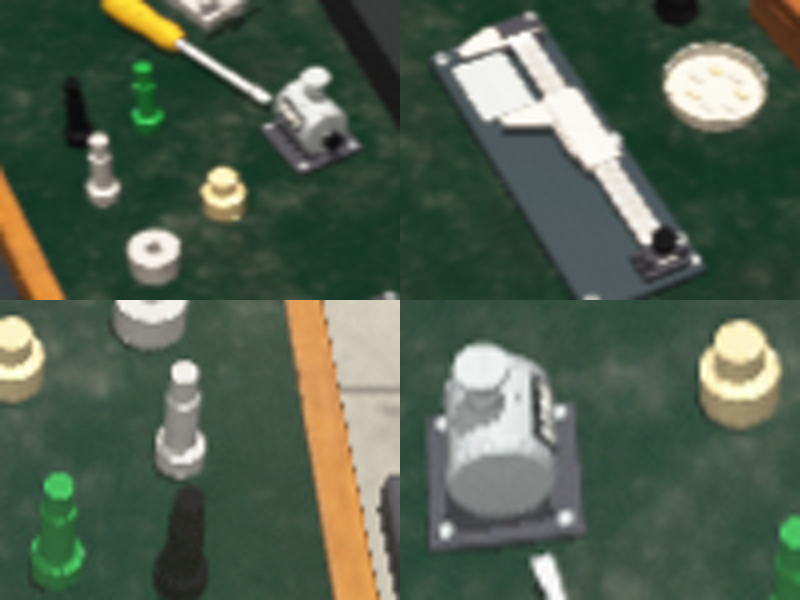

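The bright steel pin (scene crop (103,170), side crop (181,420)) is plainly distinct from the black and green ones. Next, wrist views along the bench.

```bash
cat > v.py <<'E'
from h import *
q=down(0.0)
for i,(x,y) in enumerate([(500,340),(510,190),(535,10),(530,-190)]):
    env.reach([x,y,250],q); env.hold(0.15)
    P=wristpose(); im=viewer.camera("wrist"); np.save(f"P{i}.npy",P); cv2.imwrite(f"w{i}.png",im)
    print(env.read_state()["time_s"],env.read_state()["qpos"])
ims=[cv2.imread(f"w{i}.png") for i in range(4)]
cv2.imwrite("pics/w01.png",cv2.resize(ims[0],(800,600),interpolation=cv2.INTER_CUBIC))
cv2.imwrite("pics/w12.png",cv2.resize(ims[1],(800,600),interpolation=cv2.INTER_CUBIC))
cv2.imwrite("pics/w23.png",cv2.resize(ims[2],(800,600),interpolation=cv2.INTER_CUBIC))
cv2.imwrite("pics/w34.png",cv2.resize(ims[3],(800,600),interpolation=cv2.INTER_CUBIC))
E
python3 v.py
```

```text
1.7917 [5.79266105e-01 4.56662821e-01 1.71471051e+00 7.57010835e-05
 9.69898634e-01 5.77300451e-01]
2.6417 [3.37308893e-01 3.76250257e-01 1.84835496e+00 2.36386762e-04
 9.16467776e-01 3.35222526e-01]
3.6 [-8.21436055e-04  3.63237397e-01  1.86932570e+00  2.37192449e-04
  9.09040266e-01 -3.05740805e-03]
4.6167 [-3.62680616e-01  4.00528948e-01  1.80886419e+00  1.58147324e-04
  9.32310576e-01 -3.64918322e-01]
```

View pics/w01.png

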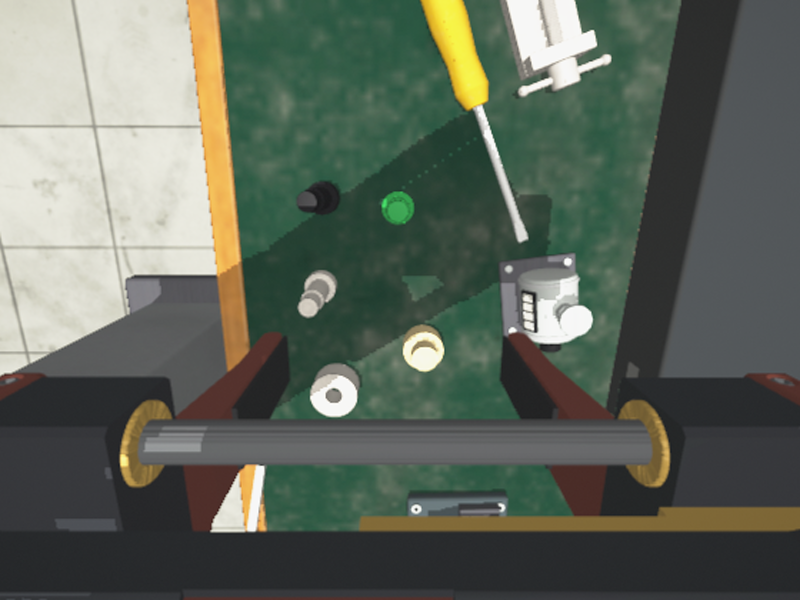

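View pics/w12.png

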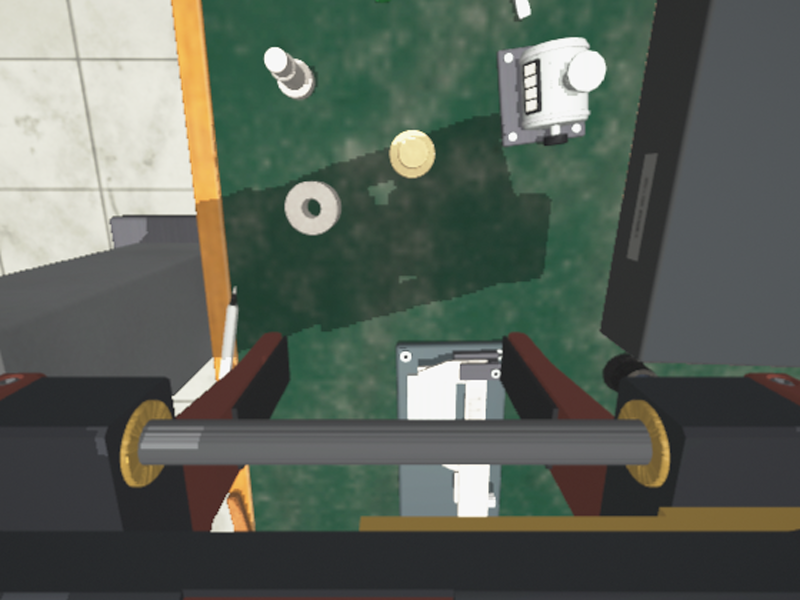

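View pics/w23.png

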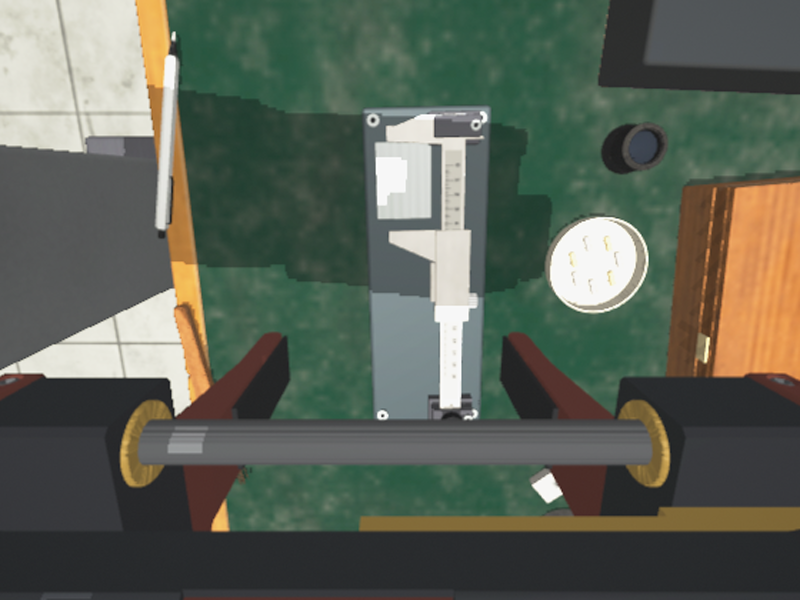

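View pics/w34.png

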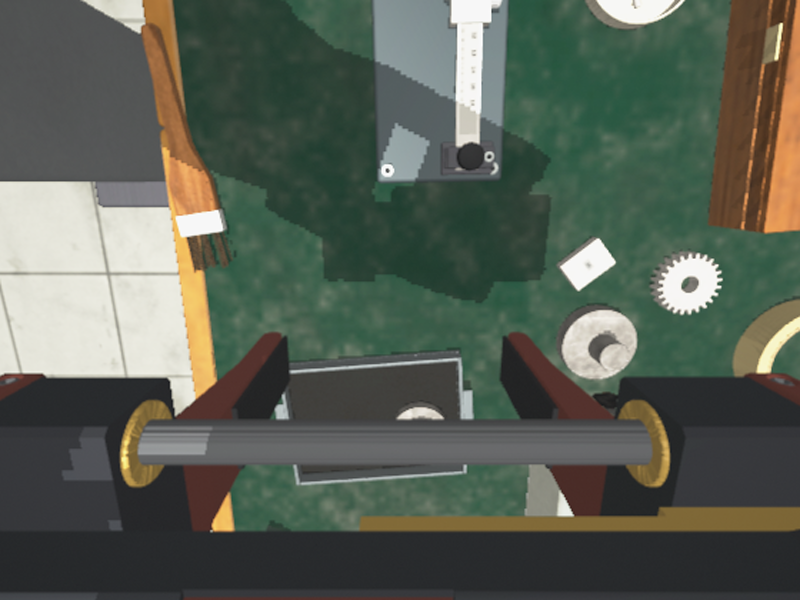

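```bash
cat > m.py <<'E'
from h import *
from scipy.optimize import least_squares
k=.7;P=[np.load(f"P{i}.npy") for i in range(4)]
def V(v): return ("wrist",P[v]) if isinstance(v,int) else (v,None)
def r(v,uv): n,p=V(v);return ray(n,np.array(uv)*k,p)
for n,o in {"pin top":[(0,(308,308)),(1,(276,59)),("side",(466,433)),("scene",(307,222))],"pin top w":[(0,(308,308)),(1,(276,59))],"pin foottop":[(0,(321,284)),(1,(296,80))],
 "plunger":[(0,(575,320)),(1,(586,71))],"brass":[(0,(424,350)),(1,(412,149))],"bush":[(0,(334,395)),(1,(313,208))],
 "standTL":[(2,(363,110)),(1,(397,344))],"standTR":[(2,(490,107)),(1,(503,342))]}.items():
    x,e=tri([r(*a) for a in o]);print(n,x.round(1),np.round(e,1))
print("flange", onz(r("scene",(504,463)),29).round(), onz(r("side",(391,210)),29).round())
def fit(obs,x0,z0free=False):
    def f(p):
        c,s=np.cos(p[2]),np.sin(p[2]);o=[]
        for v,uv,X in obs:
            W=[p[0]+c*X[0]-s*X[1],p[1]+s*X[0]+c*X[1],X[2]+(p[3] if z0free else 0)];n,Q=V(v)
            o+=list(proj(n,W,Q)/k-uv)
        return np.array(o)
    q=least_squares(f,list(x0)+([0.] if z0free else []),loss='soft_l1');print(q.x.round(4));print(f(q.x).reshape(-1,2).round(1).tolist());return q.x
a,b=46,126
st=[(2,(363,110),(-a,b,10)),(2,(490,107),(a,b,10)),(1,(397,344),(-a,b,10)),(1,(503,342),(a,b,10)),(3,(377,180),(-a,-b,10)),(3,(502,180),(a,-b,10))]
S=fit(st,[546,2,0]);fit(st,[546,2,0],True)
t=[(3,(286,358),(-75,55,16)),(3,(461,350),(75,55,16)),(3,(466,471),(75,-55,16)),(3,(297,484),(-75,-55,16)),
 ("scene",(429,470),(-75,55,16)),("scene",(500,432),(75,55,16)),("scene",(537,477),(75,-55,16)),("scene",(466,519),(-75,-55,16))]
T=fit(t,[515,-318,0]);fit(t,[515,-318,0],True)
np.save("ST.npy",np.r_[S[:3],T[:3]])
c,s=np.cos(S[2]),np.sin(S[2])
def w(X): return [S[0]+c*X[0]-s*X[1],S[1]+s*X[0]+c*X[1],X[2]]
for n,X in {"rest":(-18,83,16),"fixface tip":(-33,101,25),"plateBL":(-42,48,16),"plateBR":(-2,48,16),"clamp":(13,-101,42)}.items():
    print(n,np.round(w(X),1),"w2",(proj("wrist",w(X),P[2])/k).round(),"w3",(proj("wrist",w(X),P[3])/k).round())
# moving jaw face: w2 px (390,232) tip
Wd=onz(r(2,(389,232)),25);d=Wd-np.array(w((0,0,25)));print("jaw tip in stand",d[0]*c+d[1]*s,-d[0]*s+d[1]*c)
for px in [(436,230),(470,230),(434,305),(470,306)]:
    Wd=onz(r(2,px),28);d=Wd-np.array(w((0,0,28)));print("slider",round(d[0]*c+d[1]*s,1),round(-d[0]*s+d[1]*c,1))
E
python3 m.py
```

```text
pin top [441.3 328.6  58.9] [0.9 1.5 0.2 1.9]
pin top w [441.4 329.2  62.5] [0.1 0.1]
pin foottop [439.7 330.9   1.9] [0.2 0.2]
plunger [618.6 322.3  66.1] [0.2 0.2]
brass [522.  283.   23.3] [0.2 0.2]
bush [450.3 242.6  20.9] [0.5 0.5]
standTL [511.7 130.8   3.8] [0.2 0.2]
standTR [601.3 132.7   3.6] [1.5 1.5]
flange [ 551. -321.   29.] [ 552. -320.   29.]
[5.596441e+02 7.181400e+00 2.320000e-02]
[[-1.8, -3.5], [2.0, -3.6], [-1.4, 1.4], [5.6, 1.1], [-0.2, 2.9], [-0.0, 0.0]]
[ 5.601468e+02  6.207000e+00  2.440000e-02 -6.353500e+00]
[[-0.6, -0.4], [0.4, -0.6], [-1.0, -0.3], [4.0, -0.7], [1.1, 4.2], [-1.3, 1.3]]
[ 5.143650e+02 -3.137465e+02  8.610000e-02]
[[-8.4, 10.1], [1.4, 3.6], [1.8, -0.5], [0.2, -1.2], [-2.4, -5.0], [-0.7, -5.4], [0.4, 0.4], [-3.6, 1.1]]
[ 5.143613e+02 -3.153437e+02  7.990000e-02 -4.122400e+00]
[[-6.6, 9.2], [1.0, 4.0], [0.6, -1.5], [0.8, -3.3], [-2.1, -3.4], [-0.3, -3.4], [0.5, 2.6], [-3.7, 2.9]]
rest [539.7  89.7  16. ] w2 [402. 169.] w3 [ 412. -182.]
fixface tip [524.3 107.4  25. ] w2 [380. 142.] w3 [ 386. -235.]
plateBL [516.5  54.2  16. ] w2 [370. 219.] w3 [ 374. -109.]
plateBR [556.5  55.1  16. ] w2 [425. 218.] w3 [ 439. -111.]
clamp [575.  -93.5  42. ] w2 [447. 416.] w3 [465. 141.]
jaw tip in stand -28.363235754384487 39.345266784505476
slider 5.3 40.4
slider 29.6 39.9
slider 4.0 -15.5
slider 31.0 -16.9
```

Wrist views (800x600): in the first two, the steel pin's top is at (308,308) and (276,59), and the plunger is at (575,320) and (586,71). In view 3 the jaws, rest plate (376–432, 142–219) and slider (436–470, 230–305) are visible. In view 4 the tray is at (380,415). The plate isn't centred on the stand origin, so I'll refine on the caliper features.

```bash
python3 - <<'E'
import cv2,numpy as np
w=[cv2.imread(f"w{i}.png") for i in range(3)]
f=lambda i,x,y,a,b,W,H: cv2.resize(w[i][y:y+b,x:x+a],(W,H),interpolation=cv2.INTER_LINEAR)
cv2.imwrite("pics/m2.png",np.hstack([f(2,260,78,80,120,400,600),np.vstack([f(0,190,175,60,45,400,300),f(1,175,25,60,45,400,300)])]))
E
```

```text
(no output)
```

View pics/m2.png

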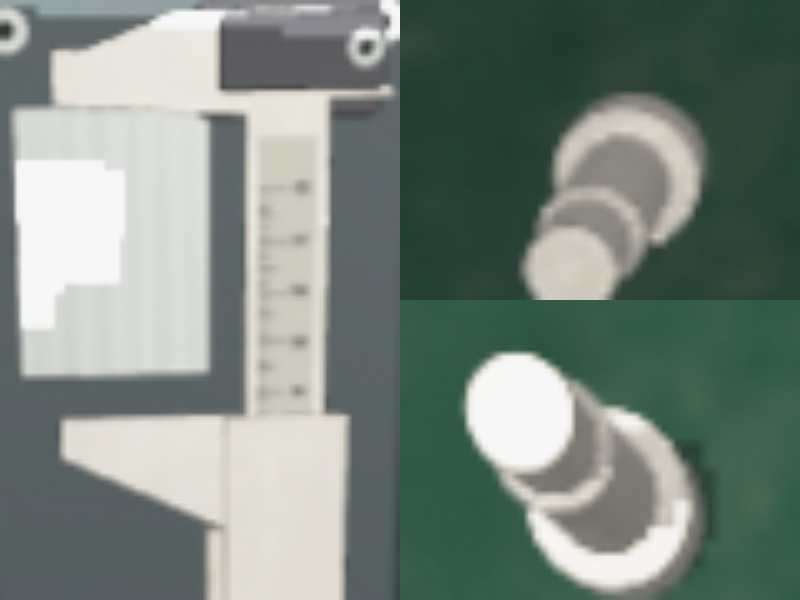

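```bash
cat > m2.py <<'E'
import io,contextlib
with contextlib.redirect_stdout(io.StringIO()):
    from m import *
for n,o in {"top":[(0,(307.4,308.3)),(1,(275.5,59.7))],"foot":[(0,(320.3,287.9)),(1,(294.8,78.1))]}.items():
    x,e=tri([r(*a) for a in o]);print(n,x.round(1),np.round(e,1))
g=lambda x,y:((260+x/5-.4)/k,(78+y/5-.4)/k)
st=[(2,g(21,377),(-42,48,16)),(2,g(210,373),(-2,48,16)),(2,g(52,105),(-33,101,25)),(2,g(245,113),(5,101,25)),(2,g(330,98),(21,103,25))]
S=fit(st,[564,2,0])
c,s=np.cos(S[2]),np.sin(S[2]);np.save("ST.npy",np.r_[S[:3],T[:3]])
def w(X): return [S[0]+c*X[0]-s*X[1],S[1]+s*X[0]+c*X[1],X[2]]
print("rest",np.round(w((-18,83,16)),1))
for n,px,z in [("jawtip",(61,420),25),("jawroot",(223,416),25),("sliderTR",(349,415),28),("sliderBR",(345,590),28),("beamR",(323,410),25),("beamL",(247,400),25)]:
    d=onz(r(2,g(*px)),z)-np.array(w((0,0,z)));print(n,(d[0]*c+d[1]*s).round(1),(-d[0]*s+d[1]*c).round(1))
for px,X in [((389,165),(13,101,25))]: pass
for X in [(-46,-126,10),(46,-126,10),(13,-101,42)]: print("w3",(proj("wrist",w(X),P[3])/k).round())
# stereo check with scene/side: rest plate BL & fixed jaw
for X in [(-42,48,16),(-33,101,25),(-2,48,16)]: print("scene",(proj("scene",w(X))/k).round(),"side",(proj("side",w(X))/k).round())
E
python3 m2.py
```

```text
Traceback (most recent call last):
  File "m2.py", line 3, in <module>
    from m import *
  File "m.py", line 21, in <module>
    S=fit(st,[546,2,0]);fit(st,[546,2,0],True)
                        ~~~^^^^^^^^^^^^^^^^^^^
  File "m.py", line 18, in fit
    q=least_squares(f,list(x0)+([0.] if z0free else []),loss='soft_l1');print(q.x.round(4));print(f(q.x).reshape(-1,2).round(1).tolist());return q.x
  File "m.py", line 16, in f
    o+=list(proj(n,W,Q)/k-uv)
            ~~~~^^^^^^^
  File "h.py", line 17, in proj
    p=viewer.camera_params(name);P=np.array(p["pose"]) if P is None else P
ValueError: time passes only in moves, steps and waits
```

```bash
sed -i '1d;2d;3s/^ *//' m2.py; python3 - <<'E'
s=open('h.py').read()
s=s.replace("def wristpose","_C={}\ndef cp(n):\n    if n not in _C: _C[n]=viewer.camera_params(n)\n    return _C[n]\ndef wristpose").replace("p=viewer.camera_params(name)","p=cp(name)")
open('h.py','w').write(s)
E
head -3 m2.py; python3 m2.py | tail -22
```

```text
from m import *
for n,o in {"top":[(0,(307.4,308.3)),(1,(275.5,59.7))],"foot":[(0,(320.3,287.9)),(1,(294.8,78.1))]}.items():
    x,e=tri([r(*a) for a in o]);print(n,x.round(1),np.round(e,1))
jaw tip in stand -28.363235754384487 39.345266784505476
slider 5.3 40.4
slider 29.6 39.9
slider 4.0 -15.5
slider 31.0 -16.9
top [441.  328.9  62.2] [0.2 0.2]
foot [440.9 330.1  11.4] [0. 0.]
[5.633422e+02 6.949500e+00 1.690000e-02]
[[-1.1, 0.6], [-0.9, 0.9], [0.6, 1.0], [0.9, -2.2], [0.1, -1.4]]
rest [543.9  89.6  16. ]
jawtip -32.8 40.3
jawroot 0.6 40.6
sliderTR 26.1 40.7
sliderBR 26.4 4.1
beamR 21.2 41.5
beamL 5.5 43.8
w3 [381. 183.]
w3 [506. 181.]
w3 [469. 142.]
scene [393. 314.] side [406. 324.]
scene [386. 291.] side [401. 341.]
scene [411. 307.] side [382. 324.]
```

The pin heights (62.2 and 11.4) and the caliper geometry (jaw tip x −32.8, beam 5.5 to 21.2) agree with the given sizes. Picking the pin and placing it on the rest.

```bash
cat > p1.py <<'E'
from h import *
st=lambda *k:print([np.round(env.read_state()[q],2).tolist() for q in ("time_s","tool_pos","width","grip_force","force")],*k)
S=np.load("ST.npy")[:3];c,s=np.cos(S[2]),np.sin(S[2])
def w(x,y,z): return [S[0]+c*x-s*y,S[1]+s*x+c*y,z]
if __name__=="__main__":
    q=down(0);env.reach([441,329.5,190],q)
    env.move_l([441,329.5,101],rate=120);set_gripper(5);st("gripped")
    env.move_l([441,329.5,170],rate=150);st()
    env.reach(w(-18,83,165),down(S[2]));st()
    env.move_l(w(-18,83,123),rate=100)
    print(env.move_l(w(-18,83,115),rate=15,f_stop=3));st("down")
    set_gripper(60);st("rel")
    env.move_l(w(-18,83,200),rate=200)
    env.reach(w(-18,0,230),down(S[2]));env.hold(.1)
    P=wristpose();np.save("P5.npy",P);im=viewer.camera("wrist");cv2.imwrite("w5.png",im)
    cv2.imwrite("pics/w5.png",cv2.resize(im[0:210,200:480],(800,600),interpolation=cv2.INTER_LINEAR));st()
E
python3 p1.py
```

```text
[8.5, [440.93, 329.48, 100.91], 19.34, 29.78, [0.23, -0.11, -0.33]] gripped
[9.11, [440.76, 329.34, 169.81], 19.32, 29.78, [0.32, 0.63, -1.6]]
[10.12, [543.53, 90.25, 164.52], 19.63, 29.78, [0.53, 0.94, -0.82]]
True
[11.15, [544.19, 89.66, 116.82], 19.47, 30.06, [0.43, 0.14, 3.8]] down
[11.93, [543.61, 89.61, 116.25], 59.99, 0.0, [0.05, -0.24, 0.5]] rel
[13.09, [544.68, 7.35, 228.69], 59.81, 0.0, [-0.76, -0.3, 0.04]]
```

View pics/w5.png

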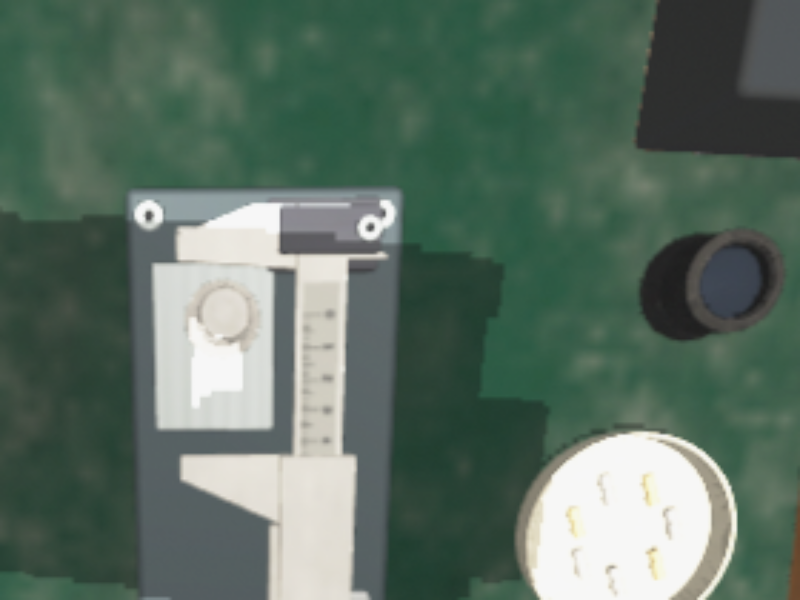

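The pin stands upright on the rest at (223,313) in the crop, just short of the fixed jaw. Now shutting the jaw.

```bash
cat > p2.py <<'E'
from p1 import *
x,y,z=13.5,-8.5,97
q=down(S[2]);env.reach(w(x,y,150),q)
print(env.move_l(w(x,y,z),rate=80,f_stop=10));st("at slider")
set_gripper(10);st("pinched")
p=np.array(env.read_state()["tool_pos"]);u=np.array([-s,c,0])
env.move_l(p+27*u,rate=50);env.hold(.2);st("fwd")
print(env.move_l(p+42*u,rate=7,f_stop=7))
for i in range(3): st((np.array(env.read_state()["tool_pos"])-p)@u);env.hold(.2)
np.save("p.npy",p)
E
python3 p2.py
```

```text
False
[14.35, [577.1, -1.36, 96.94], 59.88, 0.0, [-0.18, -0.24, 0.7]] at slider
[14.99, [577.56, -1.32, 97.19], 24.87, 30.0, [1.41, 0.19, -0.14]] pinched
[15.88, [577.05, 25.53, 97.17], 24.8, 30.0, [1.24, 0.38, -0.26]] fwd
True
[17.34, [576.9, 36.28, 97.14], 24.59, 30.0, [0.44, -1.67, 4.03]] 37.61066009588822
[17.54, [576.92, 36.23, 97.09], 24.81, 30.0, [-0.75, -1.58, 5.92]] 37.5595993024381
[17.74, [576.91, 36.23, 97.09], 24.55, 30.0, [-0.17, -1.75, 4.61]] 37.556060991748126
```

```bash
cat > p3.py <<'E'
from p1 import *
p=np.load("p.npy");u=np.array([-s,c,0])
t=np.array(env.read_state()["tool_pos"]);t0=t.copy()
for i in range(8):
    t=t+.25*u;env.move_l(t,rate=5);env.hold(.1)
    F=np.mean([env.read_state()["force"]@u for _ in range(1)]);st(round((np.array(env.read_state()["tool_pos"])-p)@u,2))
    if F<-8: break
env.hold(.5);st("held")
E
python3 p3.py
```

```text
[18.29, [576.9, 36.31, 97.12], 24.77, 30.0, [0.33, -3.49, 5.13]] 37.63
[18.64, [576.89, 36.48, 97.13], 24.14, 30.0, [-0.3, -5.43, 4.23]] 37.81
[18.99, [576.91, 36.59, 97.12], 24.49, 30.0, [-0.26, -6.19, 3.93]] 37.91
[19.34, [576.91, 36.7, 97.12], 24.74, 30.0, [-0.74, -6.57, 4.53]] 38.03
[19.69, [576.93, 36.8, 97.12], 24.69, 30.0, [-0.23, -7.51, 2.99]] 38.12
[20.04, [576.91, 36.92, 97.13], 24.72, 30.0, [-0.08, -8.4, 3.37]] 38.24
[20.54, [576.92, 36.91, 97.11], 24.99, 30.0, [-0.49, -9.49, 3.6]] held
```

The jaw is shut at about 9 N and held. Opening the jaw, then the pin goes to the tray.

```bash
cat > p4.py <<'E'
from p1 import *
T=np.load("ST.npy")[3:];p=np.load("p.npy");u=np.array([-s,c,0])
env.move_l(p-2*u,rate=45);env.hold(.1);st("back")
set_gripper(50);env.move_l(p-2*u+[0,0,75],rate=150)
q=down(S[2]);env.reach(w(-18,88.5,190),q);
print(env.move_l(w(-18,88.5,117),rate=100,f_stop=8));set_gripper(5);st("gripped")
env.move_l(w(-18,88.5,190),rate=120);st("lifted")
a=T[0]-35*np.cos(T[2]),T[1]-35*np.sin(T[2])
env.reach([*a,165],down(T[2]));env.move_l([*a,112],rate=100)
print(a,env.move_l([*a,103],rate=15,f_stop=3));st("down")
set_gripper(45);st("rel")
env.move_l([*a,200],rate=200)
env.reach([a[0]+40,a[1]-20,260],down(0)); env.hold(.1)
im=viewer.camera("wrist");sc=viewer.camera("scene");sd=viewer.camera("side")
f=lambda i,x,y,W,H,o: cv2.resize(i[y:y+H,x:x+W],o,interpolation=cv2.INTER_LINEAR)
cv2.imwrite("pics/t.png",np.hstack([f(im,120,0,280,420,(400,600)),np.vstack([f(sc,290,290,100,75,(400,300)),f(sd,240,120,100,75,(400,300))])]));st()
E
python3 p4.py
```

```text
[21.7, [577.73, -3.22, 97.2], 24.69, 30.0, [1.29, -1.0, 1.24]] back
False
[24.93, [544.08, 95.16, 117.24], 19.11, 29.94, [-0.13, -0.68, 2.44]] gripped
[25.69, [543.39, 95.06, 189.56], 19.59, 29.78, [-0.39, 0.49, -0.01]] lifted
(np.float64(479.49480252053587), np.float64(-316.75751227396404)) True
[28.38, [479.72, -316.92, 106.23], 19.27, 30.07, [-0.57, 0.98, 4.28]] down
[28.98, [479.2, -316.54, 105.54], 44.87, 0.0, [-0.16, -0.09, -0.19]] rel
[30.25, [518.35, -336.1, 258.19], 45.34, 0.0, [-0.47, -0.14, -0.15]]
```

View pics/t.png

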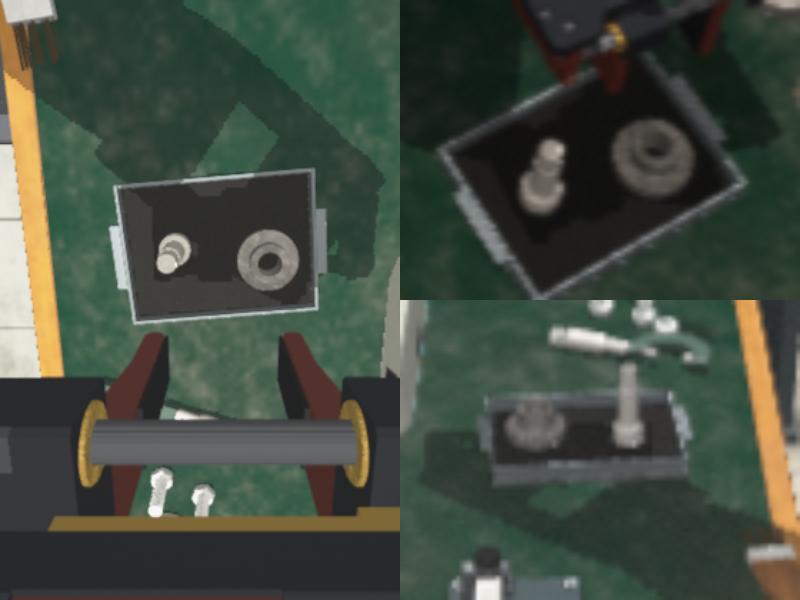

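The pin stands upright in the free half of the tray: (172,253) in the left crop, and upright in both fixed views. Now the counter.

```bash
cat > p5.py <<'E'
from p1 import *
set_gripper(0)
x,y=618.6,322.3
env.move_l(np.array(env.read_state()["tool_pos"])+[0,0,30],rate=200)
env.reach([x,y,180],down(0));env.move_l([x,y,153],rate=100);st("above")
print(env.move_l([x,y,136],rate=15,f_stop=15));st("pressed");env.hold(.3);st("held")
E
python3 p5.py
```

```text
[34.17, [618.13, 321.82, 151.67], 0.4, 0.0, [0.05, -0.96, 0.56]] above
True
[34.99, [618.82, 322.46, 141.36], 0.53, 3.29, [-1.91, -0.1, 6.2]] pressed
[35.29, [618.79, 322.47, 141.37], 0.61, 3.4, [-1.84, -0.72, 6.79]] held
```

```bash
cat > p6.py <<'E'
from p1 import *
t=np.array(env.read_state()["tool_pos"])
for i in range(8):
    t=t-[0,0,.4];env.move_l(t,rate=8);env.hold(.1);st()
    if env.read_state()["force"][2]>14: break
env.hold(.2)
t=np.array(env.read_state()["tool_pos"])
env.move_l(t+[0,0,110],rate=120);env.hold(.3);st()
im=viewer.camera("wrist");cv2.imwrite("w9.png",im)
E
python3 p6.py
```

```text
[35.64, [618.84, 322.49, 141.4], 0.71, 2.91, [-1.77, -0.81, 6.26]]
[35.99, [618.86, 322.47, 141.35], 0.3, 4.09, [-2.35, -1.26, 7.97]]
[36.34, [618.89, 322.48, 141.3], 0.56, 5.27, [-3.06, -1.04, 9.87]]
[36.69, [618.9, 322.51, 141.23], 0.55, 6.46, [-4.19, -2.67, 13.43]]
[37.04, [618.9, 322.51, 141.19], 0.33, 7.65, [-5.26, -3.35, 14.84]]
[38.62, [618.76, 322.45, 250.62], 0.44, 0.0, [0.47, -0.28, -0.69]]
```

The force rose from 6 to 15 N with almost no further travel, so the plunger reached its stop. The arm is now clear of everything.

```bash
python3 -c "
from station import workorder;print(workorder.sign_off())"
```

```text
the job is handed in; nothing more can be done
None
```

I've handed the job in at about 39 s on the robot's clock. The caliper nipped the pin at about 9 N and the jaw was slid back open. The pin stands upright in the tray, and the plunger was pressed to its stop and released. I didn't check by camera that the plunger sprang back, and sign-off returned no verdict.

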